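# Hang the sensor rest bracket on the test cabinet

### The job

Hang the loose steel bracket on the front of the small grey cabinet: put its two claws through the slots of the uprights, then press it down until it is fully home and the brass latch has snapped out over it, and let go. Feel your way, do not ram or force it, and leave the other parts where they are.

Things in the scene. Friction and masses are not known exactly. Their poses are not given: they have to be found in the camera images.
- bracket_grip (a point): Loose steel bracket, 90 mm deep (x), 96 wide (y), 60 high, 0.2 to 0.32 kg, standing on its flat tray. Point: middle of its upright grip rib, mid-width, 34 mm above its underside. x points to its back plate and claws, z up. Rib 10 mm thick (y), from x = -35 to +15 mm, top at z = +16. The 3 mm tray floor lies on both sides of the rib; the back plate's rear face is at x = +45, its top at z = +26.
- bracket_claws (a point): Point midway between the bracket's two claws, in the rear face of its back plate, at the underside of the claws' necks (46 mm above its underside); axes as bracket_grip. Claws 5 mm thick at y = +36 and -36: a neck 6 mm high reaches back to x = +10.5, its last 5 mm turned down to z = -32. Plate to claw gap 5.5 mm. Between them a catch wedge, z = -40 to -16, thickens upwards from 0 to 6 mm.
- bracket_flange (a point): The place to press: centre of the flat flange on top of the bracket's back plate, on its upper face, 60 mm above the bracket's underside, 14 mm before the plate's rear face; flange 20 mm deep (x) by 40 mm wide (y). Pressing on the tray far from the uprights makes the claws bind.
- cabinet: Small grey metal cabinet, fixed, 200 mm wide, 91 high, with two slotted uprights (29 wide, 158 high, at y = +36 and -36 mm) and a brass latch on its front. Origin: on the table, midway between the uprights, in the plane of their front faces; x points into the cabinet (the bracket hangs at -x, its axes along the cabinet's), z up. Over 50 N between bracket and cabinet counts as forcing.
- slots_nominal (a point): Point midway between the two slots (at y = +36 and -36 mm), at their lower edges, 96 mm above the table, in the uprights' front plane, axes as the cabinet's. Slots 11 mm wide, 50 high, wall 4, free space 16 behind. CAUTION: worked out from the cabinet; the frame of uprights, slots and latch is clamped at a height that truly differs by up to 7 mm up or down. Find it by feel.
- home_nominal (a point): Where bracket_claws comes to lie when home, give or take the frame's unmeasured 7 mm in height: necks resting on the slots' lower edges, plate against the uprights. To enter, the bracket must be 32 to 44 mm above home. Going down it meets the latch about 22 mm above home and may be let go there: it hangs by its claws on the latch. It snaps in 1.5 mm before a hard stop.
- latch (a joint): Sprung brass latch midway between the uprights, 18 mm wide, its nose just behind their front plane, nominally 82 mm above the table. Value in m: 0 = sprung out; the bracket's catch wedge pushes it in, to about 0.005, and it springs back to 0 over the wedge when the bracket is home. Spring 4.2 N at 0, 4.5 N at 0.005; the bracket needs about 6 to 15 N down on its flange to pass it.
- terminal_block_mid (a point): Black phenolic terminal block, 28 x 64 x 22 mm, loose, to be left alone. Point: its centre.
- shell0_mid (a point): Nickel-plated sensor shell, a standing tube 30 mm across, 34 mm high, to be left alone. Point: its centre.
- shell1_mid (a point): The other sensor shell, same size, to be left alone. Point: its centre.
- spacer_mid (a point): White ceramic spacer ring, 38 mm across, 18 mm high, lying flat, to be left alone. Point: its centre.
There are look-alikes about, which are no part of the job. There is more than one size of the part that bears bracket_grip; the job needs the larger. There is more than one size of the cabinet; the job needs the larger.

How it is judged:
At the end, for the whole second after the job is handed in: Bracket at rest on the uprights: level within 0.12 rad, grip point 40 to 50 mm before their front plane and within 6 mm of the middle, undersides of its necks 86 to 104.5 mm above the table, and the brass latch sprung out over its catch wedge (pushed in less than 1 mm) (value of joint latch below 0.001 m and z of bracket_claws in the frame of cabinet between 0.086 and 0.1045 m and x of bracket_grip in the frame of cabinet between -0.05 and -0.04 m and y of bracket_grip in the frame of cabinet between -0.006 and 0.006 m and angle between bracket_grip's own z axis and vertical below 0.12 rad and linear speed of bracket below 0.01 m/s); the robot touches nothing.
It fails at once if the bracket is rammed or forced against the cabinet, its uprights or latch (more than 50 N) (contact force between bracket and cabinet above 50 N).
It fails at once if a bystander part is shifted by more than 20 mm (distance of any of terminal_block_mid, shell0_mid, shell1_mid, spacer_mid from where it was at the start of the episode above 0.02 m).
It also fails if it takes over 51 s, if anything falls off the work surface, if the arm or the gripper's body presses on something with over 40 N, if the wrist force passes 120 N, or if a joint passes its speed limit or range.

### The arm

A 7-joint arm with a two-finger parallel gripper is mounted at the origin on the work surface. World frame = base frame: x ahead of the robot, y to its left, z up, the work surface at z = 0. Lengths are in m, angles in rad, forces in N, time in s.
With the tool pointing down it reaches from about 0.425 to 0.875 m from the base axis. Payload 4.7 kg.
Tool frame: the origin (TCP) lies at the very end of the fingers, on their centre line; the grasp point (between the pads) lies 19 mm behind it; z points along the fingers, y is the line along which they close (so a half turn about z gives the same grasp; the last joint's range is limited). The gripper opens to 87 mm and grips with 3 to 60 N. Pads are 19 mm wide; open, the fingers measure 117 mm over their backs; the gripper's body (75 mm by 190 mm) begins 51 mm behind the grasp point.
Start: joints at [-1.21, 0.321, -0.07, 1.45, 0.023, 1.371, -0.057], TCP at [0.221, 0.611, 0.223] pointing down, gripper open.
Joint ranges: [-2.86, 2.86], [-0.3, 2.09], [-1.38, 1.24], [0.06, 2.45], [-1.56, 4.7], [0.09, 2.05], [-2.69, 2.69]. Speed limits (rad/s): [2.57, 2.57, 3.14, 3.14, 3.14, 3.14, 3.14].

### API

Orientations are given as a rotation vector (axis times angle).
In Python, from bench import ctrl gives the robot as it stands.
- The arm moves only by the tool jog_arm, never from a script. Its argument "commands" is a list of rows, each a list of 7 numbers: the opening, from 0 (shut) to 1 (fully open), then the shift along the world's x, y, z scaled (see below), then the turn, a rotation vector about the world's x, y, z scaled (see below). A call has exactly 5 rows; each row is the pose to reach, as a shift and turn from the pose commanded when the call began; what a row does not reach only later rows make up. The controller multiplies each number of a shift by 0.5 m and each number of a turn by 30 degrees. A row lasts 1/12 s, in which the tool goes at most 41.7 mm and 7.16 degrees, less where a joint would pass 70% of its speed; a pose out of reach is approached as far as the arm can. A call with a number of a shift or a turn outside -1 to 1 is refused whole. A call with a gripper value outside its range is refused whole. The fingers move at their own pace and stop on an object; "grip_force" is the grip in N (left out, the last holds). Time passes only in rows, so rows that repeat a pose let the fingers close, or fill a call up. It gives the time, the measured TCP pose, the force, the opening and the grip force at its end, in the units of the state.
- ctrl.get_state(): the state, without advancing time (a new reading comes with each control period).
- ctrl.get_image(name): name is "scene" or "top"; returns a dict with "frame" (384x512x3 uint8, red, green, blue), "vfov" (degrees; the focal length in pixels is half the picture's height over the tangent of half this angle, whatever the lens; pixels are square), "cx", "cy" (the principal point, pixels), "camera_from_world" (4x4, takes a point from world to camera coordinates). Camera axes: x right, y down, z forward; pixel columns grow to the right and rows downward; lengths in m; the calibration is good to about 2 mm. A picture is of the moment at which its call begins. There is no depth.
- ctrl.close_job(): hands the job in; it is judged then, once.
The state is a dict: "time": time; "joint_positions": joint angles; "qd": joint speeds; "joint_torque": joint torques, N m; "position": TCP position; "tool_rot": TCP orientation; "ft_force": force on the tool from outside, world axes, zero at the start; "torque": the same for the moment, N m; "grip_width": opening from 0.0 (shut) to 1.0 (fully open); "grip_force": force on a finger pad.
Only numpy, scipy, OpenCV 4.12 (cv2) and the standard library are available. Lean on these libraries where they do the work, as an engineer would, in place of code of your own. Each camera call takes 0.05 s, during which the arm holds its last target. There are 200 camera calls.

## Working session

There is one attempt and no reset: what is moved stays moved. The work goes in short steps, Python scripts to look and compute and a tool call to move; the robot and the scene stay as the last step left them, time stands still between calls to the robot, and variables do not carry over. Pictures are saved under pics/ and viewed, at most 10 in all, crops included, and the job is handed in when it is done.

Besides the shell and the picture viewer there is one more tool, called after "Emit:" by a JSON object that holds its "name" and its "arguments", one argument or row to a line. jog_arm: Moves the arm, as the interface text tells. Shifts and turns lie within -1 to 1; 1 stands for 0.5 m of shift or 30 degrees of turn. Its arguments: {"type":"object","properties":{"commands":{"type":"array","items":{"type":"array","items":{"type":"number","minimum":-1,"maximum":1}}},"grip_force":{"type":"number"}},"required":["commands"]}

```bash
mkdir -p pics; cat > h.py <<'E'
import numpy as np,cv2,json,pickle
from bench import ctrl
def grab(n,f):
    d=ctrl.get_image(n); cv2.imwrite(f'pics/{f}.png',d['frame'][:,:,::-1]); pickle.dump(d,open(f'pics/{f}.pkl','wb')); return d
def load(f): return pickle.load(open(f'pics/{f}.pkl','rb'))
def ray(d,u,v):
    f=192/np.tan(np.radians(d['vfov'])/2); T=np.array(d['camera_from_world']); R=T[:3,:3]
    return -R.T@T[:3,3], R.T@np.array([(u-d['cx'])/f,(v-d['cy'])/f,1])
def onz(d,u,v,z):
    c,r=ray(d,u,v); return c+r*(z-c[2])/r[2]
def proj(d,p):
    f=192/np.tan(np.radians(d['vfov'])/2); T=np.array(d['camera_from_world']); q=T[:3,:3]@np.array(p)+T[:3,3]
    return np.array([f*q[0]/q[2]+d['cx'],f*q[1]/q[2]+d['cy']])
E
python3 - <<'E'
from h import *
for n in('scene','top'):
    d=grab(n,n+'0'); print(n,d['vfov'],d['cx'],d['cy'],ray(d,256,192))
a=np.vstack([cv2.imread('pics/scene0.png'),cv2.imread('pics/top0.png')])
cv2.imwrite('pics/s2.png',cv2.resize(cv2.imread('pics/scene0.png'),(800,600),interpolation=cv2.INTER_CUBIC))
cv2.imwrite('pics/t2.png',cv2.resize(cv2.imread('pics/top0.png'),(800,600),interpolation=cv2.INTER_CUBIC))
s=ctrl.get_state();print(s)
E
```

```text
scene 48.40505677579407 249.40297284478032 195.30926483799558 (array([1.15462411, 0.16017323, 0.64471076]), array([-0.76818604, -0.16807765, -0.61801184]))
top 54.55629890760873 255.5508042339891 191.75220365690276 (array([ 0.43106086, -0.01796383,  0.84571794]), array([ 0.04610722,  0.03025028, -0.99847932]))
{'time': 0.1, 'joint_positions': array([-1.20987482,  0.32175011, -0.07009063,  1.4515218 ,  0.02257621,
        1.37081651, -0.05691194]), 'qd': array([-0.00086425, -0.00148299,  0.00073604, -0.00291897, -0.00185165,
        0.00028242,  0.0002417 ]), 'joint_torque': array([ 3.74258743e-04, -4.92572880e+01, -4.05468028e-01, -3.13397241e+01,
       -6.40497054e-02,  3.94385273e-02,  5.60470471e-05]), 'position': array([0.22080977, 0.610826  , 0.22158579]), 'tool_rot': array([-5.41995211e-01, -3.09425356e+00,  2.66040845e-03]), 'ft_force': array([-0.3878501 , -0.14220153, -0.42185391]), 'torque': array([-0.02845957, -0.02227763, -0.0224136 ]), 'grip_force': 0.0, 'grip_width': 1.0013050367094607}
```

View pics/s2.png

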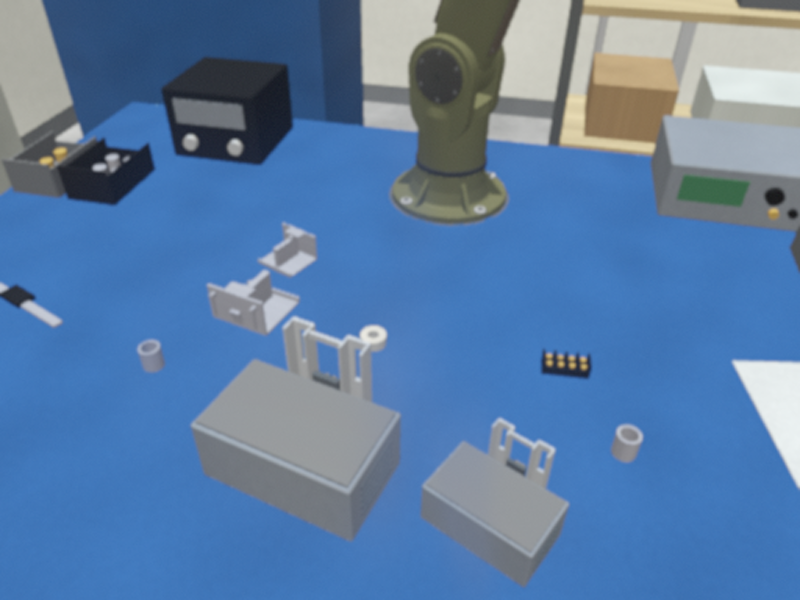

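View pics/t2.png

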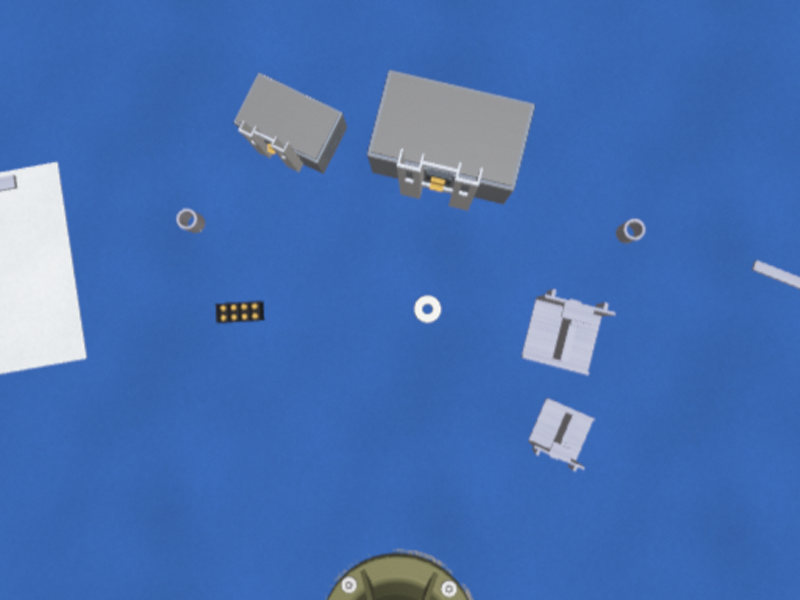

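The top view, in 800x600 pixels, shows two brackets and two cabinets.
- **Brackets:** at (563,335) and (562,432). The job needs the larger, at (563,335).
- **Cabinets:** at (450,140) and (290,120). The job needs the larger, at (450,140).

I'll confirm both in an enlarged crop.

```bash
python3 - <<'E'
from h import *
d=load('top0')
for n,(a,b,z) in {'bigbr':((523,359),(588,374),.003),'smallbr':((549,399),(593,418),.003),'bigcab':((390,71),(533,104),.091),'smallcab':((262,74),(343,113),.06)}.items():
    p,q=[onz(d,u*.64,v*.64,z) for u,v in(a,b)]; print(n,p,q,np.linalg.norm(p-q))
im=cv2.imread('pics/top0.png')
A=im[180:245,325:405]; B=im[85:145,230:320]
A=cv2.resize(A,(480,390),interpolation=cv2.INTER_CUBIC)
B=cv2.resize(B,None,fx=6,fy=6,interpolation=cv2.INTER_CUBIC)
A=cv2.resize(im[182:242,330:400],(420,360),interpolation=cv2.INTER_CUBIC)
cv2.imwrite('pics/c1.png',np.hstack([A,B])[:,:800] if A.shape[1]+B.shape[1]>800 else np.hstack([A,B]))
cv2.imwrite('pics/c1.png',np.hstack([A[:,:],cv2.resize(im[90:150,232:295+0],(378,360),interpolation=cv2.INTER_CUBIC)]))
E
```

```text
bigbr [ 0.38914332 -0.17089362  0.003     ] [ 0.37011287 -0.26342032  0.003     ] 0.09446347967841752
smallbr [ 0.33315904 -0.20855041  0.003     ] [ 0.30799929 -0.27097221  0.003     ] 0.06730150991138424
bigcab [0.7692257  0.02523571 0.091     ] [ 0.72692788 -0.16350374  0.091     ] 0.1934210076232862
smallcab [0.77713507 0.20478095 0.06      ] [0.72346799 0.09040365 0.06      ] 0.1263420783113578
```

View pics/c1.png

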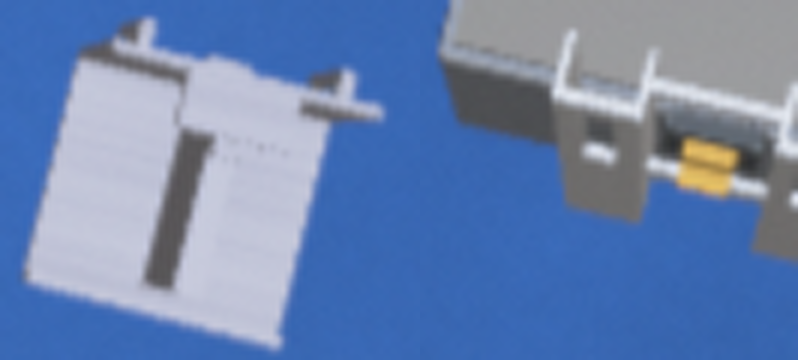

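Sizes confirm the choice: the bracket tray measures about 94 mm (the other 67) and the cabinet about 193 mm (the other 126). Next come closer crops of the uprights in both views.

```bash
python3 - <<'E'
from h import *
for n,x,y in(('top0',250,88),('scene0',178,200)):
    im=cv2.imread(f'pics/{n}.png')[y:y+54,x:x+72]
    o=cv2.resize(im,None,fx=11,fy=11,interpolation=cv2.INTER_CUBIC)
    for k in range(0,72,10):
        cv2.putText(o,str(x+k),(k*11,10),0,.4,(0,255,255),1); o[::6,k*11+5]=(0,255,255)
        if k<54: cv2.putText(o,str(y+k),(0,k*11+12),0,.4,(0,255,0),1); o[k*11+5,::6]=(0,255,0)
    cv2.imwrite(f'pics/u_{n}.png',o)
def lines(n,x0,y0,x1,y1,minl):
    g=cv2.imread(f'pics/{n}.png',0)[y0:y1,x0:x1]
    L=cv2.createLineSegmentDetector(2).detect(cv2.resize(g,None,fx=2,fy=2,interpolation=cv2.INTER_CUBIC))[0][:,0]
    print(n)
    for a in L:
        a=(a-.5)/2
        if np.hypot(a[2]-a[0],a[3]-a[1])>minl: print(np.round(a+[x0,y0,x0,y0],1))
lines('top0',225,35,350,140,13)
lines('top0',325,178,405,246,12)
lines('scene0',120,195,265,350,20)
E
```

```text
top0
[291.4 115.4 304.7 118.5]
[253.8 106.2 268.4 109.8]
[269.6 117.8 281.7 122.8]
[277.7 107.1 290.6 109.9]
[328.5 121.2 341.3  69. ]
[248.2  45.1 234.7  97.8]
[234.5  99.2 252.3 103.5]
[291.5 107.3 270.3 102.2]
[308.  117.  327.6 121.6]
[341.2  65.7 249.3  44.3]
[321.3 130.1 304.3 126.1]
top0
[364.7 204.5 357.9 230.3]
[352.9 229.6 359.6 203.1]
[375.9 237.  384.5 202.3]
[342.3 191.9 333.2 228.2]
[359.4 195.6 342.9 191.1]
[384.6 196.8 372.  193.9]
[334.1 228.7 375.3 239.5]
[371.1 192.3 355.6 189.6]
[380.6 198.3 392.8 201.7]
scene0
[219.1 217.4 199.1 210.5]
[171.2 212.4 188.9 194.6]
[215.3 223.7 217.3 248.3]
[121.6 272.6 221.6 315.7]
[222.7 316.6 255.8 265.4]
[161.6 229.  121.2 271.2]
[220.7 311.9 124.3 270.5]
[182.7 236.6 163.1 229.1]
[180.3 213.2 183.2 235.1]
[252.4 265.6 222.5 311.3]
```

View pics/u_top0.png

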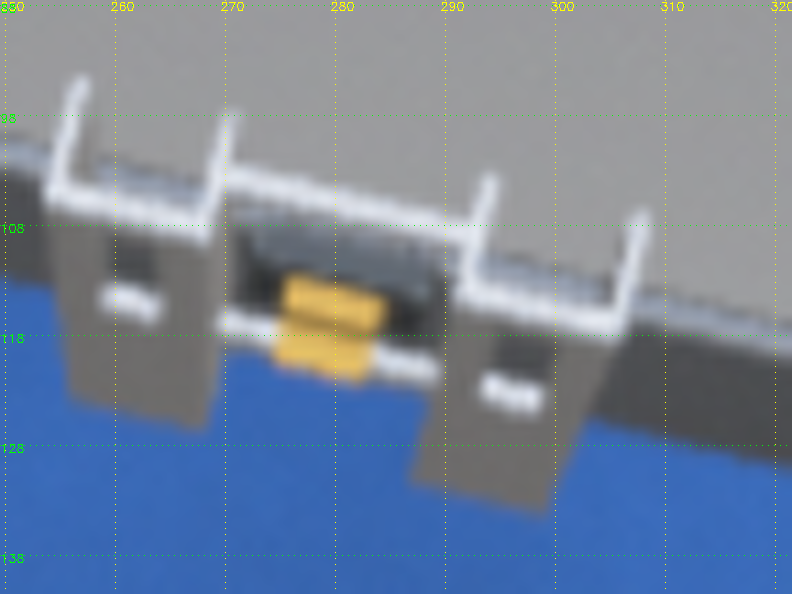

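View pics/u_scene0.png

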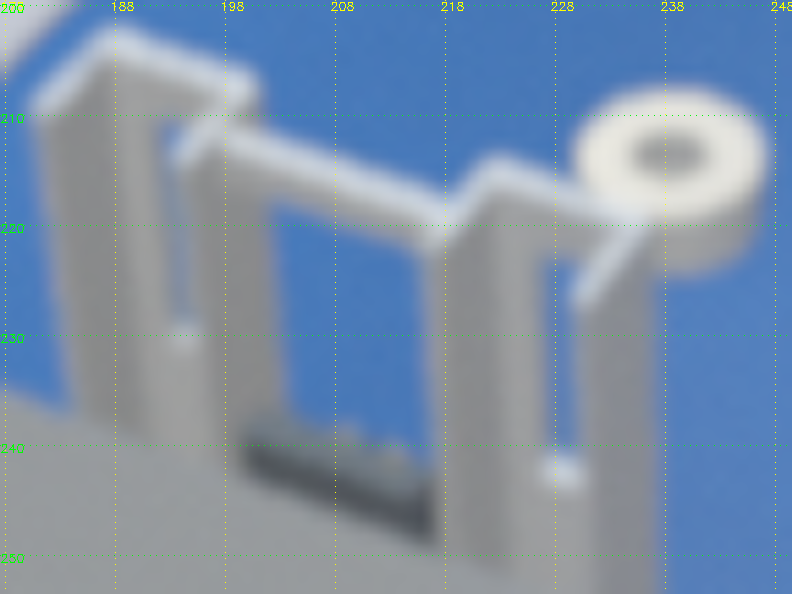

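The top crop shows the slot sills as bright patches at about (261.4,115.0) and (296.0,123.2). The scene crop shows them at about (228.6,242.4) and (194.0,229.8). I'll triangulate them, and get the cabinet and bracket frames from the lines.

```bash
python3 - <<'E'
from h import *
t=load('top0');s=load('scene0')
def tri(a,b):
    c,r=ray(t,*a);e,q=ray(s,*b); r=r/np.linalg.norm(r);q=q/np.linalg.norm(q)
    k=np.linalg.lstsq(np.stack([r,-q],1),e-c,rcond=None)[0]; p,o=c+k[0]*r,e+k[1]*q
    return (p+o)/2,np.linalg.norm(p-o)
P=[]
for a,b in(((261.4,115.0),(228.6,242.4)),((296.0,123.2),(194.0,229.8))):
    p,g=tri(a,b);P.append(p);print('sill',p.round(4),g)
print('sill dist',np.linalg.norm(P[0]-P[1]), 'mid',(P[0]+P[1])/2)
def ln(d,l,z): return onz(d,l[0],l[1],z)[:2],onz(d,l[2],l[3],z)[:2]
def ang(l,z):
    a,b=ln(t,l,z);v=b-a;return np.degrees(np.arctan2(v[1],v[0])),a,b
for n,l in dict(left=(234.7,97.8,248.2,45.1),right=(328.5,121.2,341.3,69),back=(249.3,44.3,341.2,65.7),fl=(234.5,99.2,252.3,103.5),fr=(308,117,327.6,121.6)).items(): print(n,ang(l,.091))
print('uprights top z .158', [ang(l,.158) for l in((253.8,106.2,268.4,109.8),(291.4,115.4,304.7,118.5))])
print('latch bar', tri((280,119.0),(0,0))[0][:0])
print('bracket')
for n,l,z in(('L',(333.2,228.2,342.3,191.9),.003),('R',(375.9,237,384.5,202.3),.003),('F',(334.1,228.7,375.3,239.5),.003),('ribL-bot/L',(352.9,229.6,359.6,203.1),.05),('ribside',(357.9,230.3,364.7,204.5),.003),('ribside50',(357.9,230.3,364.7,204.5),.05),('flangeback',(355.6,189.6,371.1,192.3),.06)): print(n,ang(l,z))
E
```

```text
sill [ 0.6242 -0.0039  0.0921] 0.0029096646184320397
sill [ 0.6084 -0.0753  0.093 ] 0.003979195281422277
sill dist 0.07306748485909235 mid [ 0.61629171 -0.03958044  0.09256485]
left (np.float64(-12.765236342824416), array([0.65900654, 0.05328129]), array([0.76991529, 0.0281542 ]))
right (np.float64(-12.755116416261982), array([ 0.61344908, -0.13939513]), array([ 0.72184913, -0.16393373]))
back (np.float64(-102.75332738995087), array([0.77162661, 0.02591553]), array([ 0.72872208, -0.16364406]))
fl (np.float64(-102.86569193345618), array([0.65608211, 0.05361772]), array([0.64766088, 0.01674725]))
fr (np.float64(-102.48773207271901), array([ 0.62143678, -0.09766982]), array([ 0.61259691, -0.13758431]))
uprights top z .158 [(np.float64(-103.12333021619743), array([0.62336075, 0.01073624]), array([ 0.61696325, -0.01670473])), (np.float64(-102.3851032484814), array([ 0.60706233, -0.05974579]), array([ 0.60162041, -0.08452778]))]
latch bar []
bracket
L (np.float64(-13.225781211381644), array([ 0.39254333, -0.16746019]), array([ 0.47446882, -0.18671454]))
R (np.float64(-13.327313783153624), array([ 0.37533122, -0.26244919]), array([ 0.45320699, -0.28089745]))
F (np.float64(-103.33458506146499), array([ 0.3914763 , -0.16948069]), array([ 0.36974375, -0.26116861]))
ribL-bot/L (np.float64(-13.453444331778584), array([ 0.3927743 , -0.20054185]), array([ 0.44908512, -0.2140125 ]))
ribside (np.float64(-14.053051765209347), array([ 0.3892304 , -0.22244286]), array([ 0.44726971, -0.23697078]))
ribside50 (np.float64(-14.053051765209347), array([ 0.39156337, -0.21103867]), array([ 0.44636571, -0.22475634]))
flangeback (np.float64(-98.7415866393973), array([ 0.47696932, -0.20294021]), array([ 0.47200951, -0.23519617]))
```

Emit:
{"name": "jog_arm", "arguments": {
  "commands": [
    [1, 0.045, -0.066, 0, 0, 0, 0.044],
    [1, 0.09, -0.132, 0, 0, 0, 0.088],
    [1, 0.134, -0.198, 0, 0, 0, 0.132],
    [1, 0.179, -0.264, 0, 0, 0, 0.176],
    [1, 0.224, -0.33, 0, 0, 0, 0.22]
  ],
  "grip_force": 40
}}

```text
time: 0.52
position: [0.3336, 0.4444, 0.2221]
tool_rot: [-0.361, -3.121, 0.001]
ft_force: [-0.1, 0.6, 1.3]
grip_width: 0.998
grip_force: 0.0
```

Emit:
{"name": "jog_arm", "arguments": {
  "commands": [
    [1, 0.045, -0.066, 0, 0, 0, 0],
    [1, 0.09, -0.132, 0, 0, 0, 0],
    [1, 0.134, -0.198, 0, 0, 0, 0],
    [1, 0.179, -0.264, 0, 0, 0, 0],
    [1, 0.224, -0.33, 0, 0, 0, 0]
  ]
}}

```text
time: 0.93
position: [0.4455, 0.2794, 0.2224]
tool_rot: [-0.363, -3.12, -0.0]
ft_force: [0.6, -0.5, -0.8]
grip_width: 0.999
grip_force: 0.0
```

Emit:
{"name": "jog_arm", "arguments": {
  "commands": [
    [1, 0.0, -0.076, 0, 0, 0, 0],
    [1, 0.0, -0.152, 0, 0, 0, 0],
    [1, 0.0, -0.228, 0, 0, 0, 0],
    [1, 0.0, -0.304, 0, 0, 0, 0],
    [1, 0.0, -0.38, 0, 0, 0, 0]
  ]
}}

```text
time: 1.35
position: [0.4444, 0.0894, 0.2222]
tool_rot: [-0.363, -3.12, -0.0]
ft_force: [0.3, -0.3, 0.2]
grip_width: 1.001
grip_force: 0.0
```

Emit:
{"name": "jog_arm", "arguments": {
  "commands": [
    [1, -0.01, -0.076, 0, 0, 0, 0],
    [1, -0.02, -0.152, 0, 0, 0, 0],
    [1, -0.03, -0.228, 0, 0, 0, 0],
    [1, -0.04, -0.304, 0, 0, 0, 0],
    [1, -0.05, -0.38, 0, 0, 0, 0]
  ]
}}

```text
time: 1.77
position: [0.4191, -0.1004, 0.2224]
tool_rot: [-0.363, -3.121, -0.001]
ft_force: [0.1, 0.4, -0.6]
grip_width: 1.003
grip_force: 0.0
```

Emit:
{"name": "jog_arm", "arguments": {
  "commands": [
    [0.57, -0.002, -0.06, 0, 0, 0, 0],
    [0.57, -0.004, -0.12, 0, 0, 0, 0],
    [0.57, -0.006, -0.18, 0, 0, 0, 0],
    [0.57, -0.008, -0.243, 0, 0, 0, 0],
    [0.57, -0.008, -0.243, -0.06, 0, 0, 0]
  ]
}}

```text
time: 2.18
position: [0.4179, -0.2284, 0.1971]
tool_rot: [0.375, 3.109, -0.007]
ft_force: [1.3, -0.4, -0.1]
grip_width: 0.703
grip_force: 0.0
```

Emit:
{"name": "jog_arm", "arguments": {
  "commands": [
    [0.57, 0, 0, -0.05, 0, 0, 0],
    [0.57, 0, 0, -0.1, 0, 0, 0],
    [0.57, 0, 0, -0.15, 0, 0, 0],
    [0.57, 0, 0, -0.2, 0, 0, 0],
    [0.57, 0, 0, -0.24, 0, 0, 0]
  ]
}}

```text
time: 2.6
position: [0.4149, -0.2198, 0.0706]
tool_rot: [-0.363, -3.119, -0.001]
ft_force: [0.2, 1.0, 0.6]
grip_width: 0.572
grip_force: 0.0
```

```bash
python3 - <<'E'
from h import *
d=grab('scene','scene1');e=grab('top','top1')
p=ctrl.get_state()['position'];print(p,proj(d,p),proj(e,p))
u,v=proj(d,[.42,-.22,.05]).astype(int);a=cv2.resize(d['frame'][v-50:v+50,u-40:u+40],(480,600),interpolation=cv2.INTER_CUBIC)
cv2.imwrite('pics/g1.png',a[:,:,::-1])
E
```

```text
[ 0.41289302 -0.2191745   0.06960352] [164.97613216 170.83584786] [364.30639568 220.5500086 ]
```

View pics/g1.png

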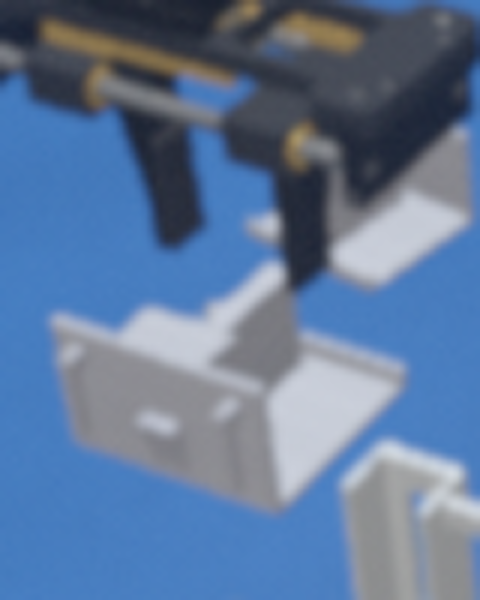

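The crop shows the fingers at (175,240) and (305,280), straddling the rib top near (270,275) on the larger bracket. Descend.

Emit:
{"name": "jog_arm", "arguments": {
  "commands": [
    [0.57, 0, 0, -0.03, 0, 0, 0],
    [0.57, 0, 0, -0.06, 0, 0, 0],
    [0.57, 0, 0, -0.09, 0, 0, 0],
    [0.57, 0, 0, -0.12, 0, 0, 0],
    [0.57, 0, 0, -0.12, 0, 0, 0]
  ]
}}

```text
time: 3.12
position: [0.4149, -0.2195, 0.0116]
tool_rot: [-0.362, -3.118, -0.001]
ft_force: [-0.9, 0.5, -0.2]
grip_width: 0.572
grip_force: 0.0
```

Emit:
{"name": "jog_arm", "arguments": {
  "commands": [
    [0, 0, 0, 0, 0, 0, 0],
    [0, 0, 0, 0, 0, 0, 0],
    [0, 0, 0, 0, 0, 0, 0],
    [0, 0, 0, 0, 0, 0, 0],
    [0, 0, 0, 0, 0, 0, 0]
  ],
  "grip_force": 40
}}

```text
time: 3.53
position: [0.4166, -0.2203, 0.0134]
tool_rot: [0.363, 3.119, 0.0]
ft_force: [0.5, -0.8, -0.6]
grip_width: 0.279
grip_force: 0.0
```

Emit:
{"name": "jog_arm", "arguments": {
  "commands": [
    [0, 0, 0, 0, 0, 0, 0],
    [0, 0, 0, 0, 0, 0, 0],
    [0, 0, 0, 0, 0, 0, 0],
    [0, 0, 0, 0, 0, 0, 0],
    [0, 0, 0, 0, 0, 0, 0]
  ]
}}

```text
time: 3.95
position: [0.4161, -0.2207, 0.0129]
tool_rot: [0.363, 3.12, -0.001]
ft_force: [-1.0, -1.4, 3.8]
grip_width: 0.114
grip_force: 40.0
```

Emit:
{"name": "jog_arm", "arguments": {
  "commands": [
    [0, 0, 0, 0.02, 0, 0, 0],
    [0, 0, 0, 0.05, 0, 0, 0],
    [0, 0, 0, 0.09, 0, 0, 0],
    [0, 0, 0, 0.13, 0, 0, 0],
    [0, 0, 0, 0.17, 0, 0, 0.018]
  ]
}}

```text
time: 4.37
position: [0.4149, -0.2196, 0.0982]
tool_rot: [-0.348, -3.12, -0.001]
ft_force: [1.0, 0.4, -3.1]
grip_width: 0.112
grip_force: 40.0
```

Emit:
{"name": "jog_arm", "arguments": {
  "commands": [
    [0, 0.01, 0.02, 0, 0, 0, 0],
    [0, 0.035, 0.065, 0, 0, 0, 0],
    [0, 0.06, 0.11, 0, 0, 0, 0],
    [0, 0.085, 0.16, 0, 0, 0, 0],
    [0, 0.11, 0.205, 0, 0, 0, 0]
  ]
}}

```text
time: 4.78
position: [0.4705, -0.1147, 0.0964]
tool_rot: [-0.347, -3.12, -0.002]
ft_force: [0.1, -0.8, -3.2]
grip_width: 0.113
grip_force: 40.0
```

Emit:
{"name": "jog_arm", "arguments": {
  "commands": [
    [0, 0.025, 0.05, 0, 0, 0, 0],
    [0, 0.055, 0.1, 0, 0, 0, 0],
    [0, 0.08, 0.15, 0, 0, 0, 0],
    [0, 0.1, 0.185, 0, 0, 0, 0],
    [0, 0.11, 0.2, 0, 0, 0, 0]
  ]
}}

```text
time: 5.2
position: [0.5262, -0.0132, 0.0964]
tool_rot: [-0.34, -3.121, -0.001]
ft_force: [0.0, 0.7, -3.2]
grip_width: 0.11
grip_force: 40.0
```

Emit:
{"name": "jog_arm", "arguments": {
  "commands": [
    [0, 0, 0, 0, 0, 0, 0],
    [0, 0, 0, 0, 0, 0, 0],
    [0, 0, 0, 0, 0, 0, 0],
    [0, 0, 0, 0, 0, 0, 0],
    [0, 0, 0, 0, 0, 0, 0]
  ]
}}

```text
time: 5.62
position: [0.5255, -0.0192, 0.0977]
tool_rot: [-0.352, -3.122, -0.0]
ft_force: [-0.3, -0.4, -2.3]
grip_width: 0.112
grip_force: 40.0
```

```bash
python3 - <<'E'
from h import *
d=grab('scene','scene2');e=grab('top','top2')
s=ctrl.get_state();print(s['time'],s['position'],s['tool_rot'],s['ft_force'],s['torque'],s['grip_width'])
a=d['frame'][180:280,160:300];b=e['frame'][80:180,240:340]
a=cv2.resize(a,(560,400),interpolation=cv2.INTER_CUBIC)[:,:400]
b=cv2.resize(b,(400,400),interpolation=cv2.INTER_CUBIC)
cv2.imwrite('pics/g2.png',np.hstack([a,b])[:,:,::-1])
E
```

```text
5.7167 [ 0.52564802 -0.01859059  0.097689  ] [3.50741477e-01 3.12189273e+00 4.30133256e-04] [-0.35700439  0.09529438 -2.31579142] [ 0.02965177  0.00504567 -0.05378943] 0.11336803512971613
```

View pics/g2.png

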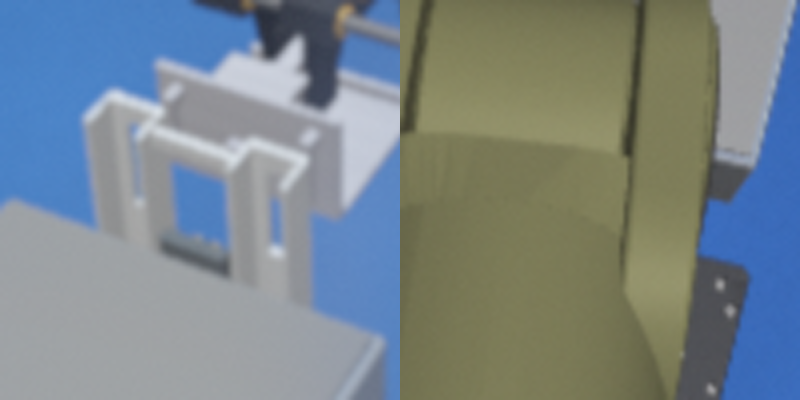

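The bracket is held level in front of the uprights, with the claw tops at full-image pixels of about (203.7,203) and (237.3,213.8). I'll compare these with the prediction.

```bash
python3 - <<'E'
from h import *
d=load('scene2'); c=np.array([.9753,-.2207,0]);y=np.array([.2207,.9753,0]);z=np.array([0,0,1.])
p=np.array([.5256,-.0186,.0977])
for s in(-1,1): print('claw',proj(d,p+c*(.0095+.045+.005)+y*.036*s+z*(.0335+.006)))
for h in(.089,.0925,.096):
  for s in(-1,1): print('sill',h,proj(d,c*(.6065+.002)+y*(.0982+.036*s)+z*h))
for s in(-1,1): print('d/dy per mm',proj(d,c*.6085+y*(.0992+.036*s)+z*.0925)-proj(d,c*.6085+y*(.0982+.036*s)+z*.0925),'d/dx', proj(d,c*.6095+y*(.0982+.036*s)+z*.0925)-proj(d,c*.6085+y*(.0982+.036*s)+z*.0925))
E
```

```text
claw [203.35230628 201.61926618]
claw [237.51454102 212.94037756]
sill 0.089 [196.25437738 231.12802609]
sill 0.089 [229.86790958 243.28172721]
sill 0.0925 [196.11596729 229.77097395]
sill 0.0925 [229.81942181 241.91545767]
sill 0.096 [195.97680224 228.40651983]
sill 0.096 [229.77066109 240.54149724]
d/dy per mm [0.45381514 0.1635248 ] d/dx [-0.28295042  0.32715883]
d/dy per mm [0.48326368 0.17413609] d/dx [-0.26161192  0.34856117]
```

Emit:
{"name": "jog_arm", "arguments": {
  "commands": [
    [0, 0.01, -0.002, 0, 0, 0, 0],
    [0, 0.02, -0.0045, 0, 0, 0, 0],
    [0, 0.03, -0.007, 0, 0, 0, 0],
    [0, 0.039, -0.009, 0, 0, 0, 0],
    [0, 0.039, -0.009, 0, 0, 0, 0]
  ]
}}

```text
time: 6.13
position: [0.5467, -0.0226, 0.0977]
tool_rot: [0.349, 3.121, -0.001]
ft_force: [1.5, -0.0, -2.5]
grip_width: 0.112
grip_force: 40.0
```

Emit:
{"name": "jog_arm", "arguments": {
  "commands": [
    [0, 0.002, -0.0004, 0, 0, 0, 0],
    [0, 0.004, -0.0009, 0, 0, 0, 0],
    [0, 0.006, -0.0013, 0, 0, 0, 0],
    [0, 0.008, -0.0018, 0, 0, 0, 0],
    [0, 0.01, -0.0022, 0, 0, 0, 0]
  ]
}}

```text
time: 6.55
position: [0.5505, -0.0232, 0.0976]
tool_rot: [0.348, 3.122, 0.0]
ft_force: [-0.1, 0.2, -2.5]
grip_width: 0.112
grip_force: 40.0
```

Emit:
{"name": "jog_arm", "arguments": {
  "commands": [
    [0, 0.002, -0.0004, 0, 0, 0, 0],
    [0, 0.004, -0.0009, 0, 0, 0, 0],
    [0, 0.006, -0.0013, 0, 0, 0, 0],
    [0, 0.008, -0.0018, 0, 0, 0, 0],
    [0, 0.008, -0.0018, 0, 0, 0, 0]
  ]
}}

```text
time: 6.97
position: [0.5547, -0.0243, 0.0976]
tool_rot: [0.348, 3.122, -0.0]
ft_force: [0.2, 0.9, -2.8]
grip_width: 0.108
grip_force: 40.0
```

Emit:
{"name": "jog_arm", "arguments": {
  "commands": [
    [0, 0.001, -0.0002, 0, 0, 0, 0],
    [0, 0.002, -0.0004, 0, 0, 0, 0],
    [0, 0.003, -0.0007, 0, 0, 0, 0],
    [0, 0.004, -0.0009, 0, 0, 0, 0],
    [0, 0.006, -0.0013, 0, 0, 0, 0]
  ]
}}

```text
time: 7.38
position: [0.5574, -0.0248, 0.0976]
tool_rot: [-0.348, -3.122, -0.0]
ft_force: [-0.4, -0.4, -2.3]
grip_width: 0.113
grip_force: 40.0
```

Emit:
{"name": "jog_arm", "arguments": {
  "commands": [
    [0, 0.001, -0.0002, 0, 0, 0, 0],
    [0, 0.002, -0.0004, 0, 0, 0, 0],
    [0, 0.003, -0.0007, 0, 0, 0, 0],
    [0, 0.004, -0.0009, 0, 0, 0, 0],
    [0, 0.004, -0.0009, 0, 0, 0, 0]
  ]
}}

```text
time: 7.8
position: [0.5596, -0.0253, 0.0976]
tool_rot: [0.348, 3.122, 0.0]
ft_force: [0.1, 0.4, -3.1]
grip_width: 0.11
grip_force: 40.0
```

Emit:
{"name": "jog_arm", "arguments": {
  "commands": [
    [0, 0.001, -0.0002, 0, 0, 0, 0],
    [0, 0.002, -0.0004, 0, 0, 0, 0],
    [0, 0.003, -0.0007, 0, 0, 0, 0],
    [0, 0.003, -0.0007, 0, 0, 0, 0],
    [0, 0.003, -0.0007, 0, 0, 0, 0]
  ]
}}

```text
time: 8.22
position: [0.5603, -0.0255, 0.0974]
tool_rot: [-0.348, -3.121, -0.0]
ft_force: [-2.7, 0.8, -0.8]
grip_width: 0.111
grip_force: 40.0
```

Emit:
{"name": "jog_arm", "arguments": {
  "commands": [
    [0, 0.001, -0.0002, 0, 0, 0, 0],
    [0, 0.002, -0.0004, 0, 0, 0, 0],
    [0, 0.003, -0.0007, 0, 0, 0, 0],
    [0, 0.003, -0.0007, 0, 0, 0, 0],
    [0, 0.003, -0.0007, 0, 0, 0, 0]
  ]
}}

```text
time: 8.63
position: [0.5603, -0.0254, 0.0972]
tool_rot: [-0.347, -3.117, -0.001]
ft_force: [-8.2, 1.1, 1.6]
grip_width: 0.113
grip_force: 40.0
```

```bash
python3 - <<'E'
from h import *
d=grab('scene','scene3')
s=ctrl.get_state();print(s['time'],s['position'],s['ft_force'],s['torque'])
cv2.imwrite('pics/g3.png',cv2.resize(d['frame'][185:260,170:260],None,fx=8,fy=8,interpolation=cv2.INTER_CUBIC)[:,:,::-1])
E
```

```text
8.6833 [ 0.56031121 -0.02543031  0.0971823 ] [-7.36531988  1.63449416  1.79204084] [ 0.23526431  1.51171055 -0.02115397]
```

View pics/g3.png

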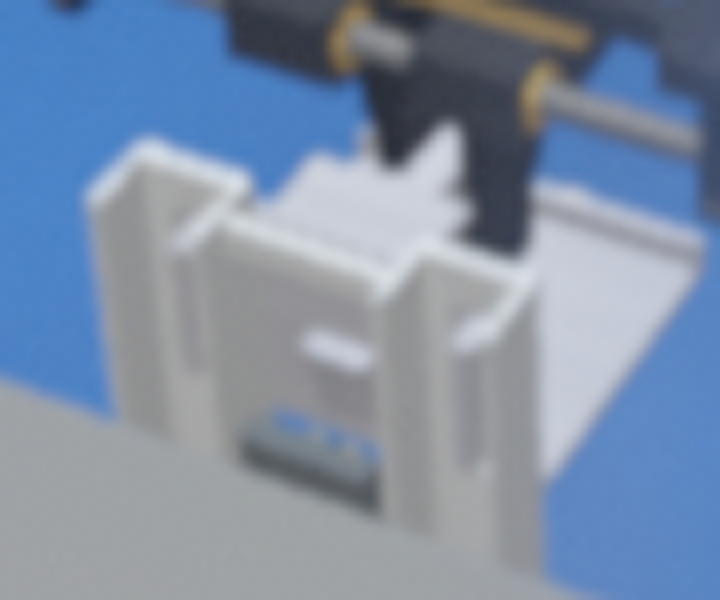

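The image shows the back plate flush against the uprights, with the claw tops showing through the slots at (185,240) and (475,335). Contact came at the predicted plate position. Ease off slightly, then go down.

Emit:
{"name": "jog_arm", "arguments": {
  "commands": [
    [0, -0.004, 0.0009, 0, 0, 0, 0],
    [0, -0.004, 0.0009, -0.004, 0, 0, 0],
    [0, -0.004, 0.0009, -0.008, 0, 0, 0],
    [0, -0.004, 0.0009, -0.012, 0, 0, 0],
    [0, -0.004, 0.0009, -0.016, 0, 0, 0]
  ]
}}

```text
time: 9.1
position: [0.5603, -0.0255, 0.0893]
tool_rot: [-0.348, -3.122, -0.0]
ft_force: [-2.9, 0.6, -0.3]
grip_width: 0.112
grip_force: 40.0
```

Emit:
{"name": "jog_arm", "arguments": {
  "commands": [
    [0, 0, 0, -0.002, 0, 0, 0],
    [0, 0, 0, -0.004, 0, 0, 0],
    [0, 0, 0, -0.006, 0, 0, 0],
    [0, 0, 0, -0.006, 0, 0, 0],
    [0, 0, 0, -0.006, 0, 0, 0]
  ]
}}

```text
time: 9.52
position: [0.5603, -0.0255, 0.0863]
tool_rot: [-0.348, -3.122, 0.0]
ft_force: [-3.2, 0.7, -2.4]
grip_width: 0.111
grip_force: 40.0
```

Emit:
{"name": "jog_arm", "arguments": {
  "commands": [
    [0, 0, 0, -0.001, 0, 0, 0],
    [0, 0, 0, -0.002, 0, 0, 0],
    [0, 0, 0, -0.003, 0, 0, 0],
    [0, 0, 0, -0.004, 0, 0, 0],
    [0, 0, 0, -0.004, 0, 0, 0]
  ]
}}

```text
time: 9.93
position: [0.5603, -0.0255, 0.0845]
tool_rot: [-0.348, -3.122, -0.0]
ft_force: [-5.3, 1.0, -0.4]
grip_width: 0.115
grip_force: 40.0
```

Emit:
{"name": "jog_arm", "arguments": {
  "commands": [
    [0, 0, 0, -0.001, 0, 0, 0],
    [0, 0, 0, -0.002, 0, 0, 0],
    [0, 0, 0, -0.002, 0, 0, 0],
    [0, 0, 0, -0.002, 0, 0, 0],
    [0, 0, 0, -0.002, 0, 0, 0]
  ]
}}

```text
time: 10.35
position: [0.5603, -0.0255, 0.0836]
tool_rot: [-0.348, -3.122, -0.0]
ft_force: [-5.9, 1.5, 0.8]
grip_width: 0.112
grip_force: 40.0
```

Emit:
{"name": "jog_arm", "arguments": {
  "commands": [
    [0, 0, 0, -0.001, 0, 0, 0],
    [0, 0, 0, -0.002, 0, 0, 0],
    [0, 0, 0, -0.004, 0, 0, 0],
    [0, 0, 0, -0.004, 0, 0, 0],
    [0, 0, 0, -0.004, 0, 0, 0]
  ]
}}

```text
time: 10.77
position: [0.5604, -0.0254, 0.0817]
tool_rot: [-0.348, -3.122, -0.0]
ft_force: [-5.2, 0.8, 0.3]
grip_width: 0.114
grip_force: 40.0
```

Emit:
{"name": "jog_arm", "arguments": {
  "commands": [
    [0, 0, 0, -0.001, 0, 0, 0],
    [0, 0, 0, -0.002, 0, 0, 0],
    [0, 0, 0, -0.004, 0, 0, 0],
    [0, 0, 0, -0.004, 0, 0, 0],
    [0, 0, 0, -0.004, 0, 0, 0]
  ]
}}

```text
time: 11.18
position: [0.5603, -0.0254, 0.0797]
tool_rot: [-0.348, -3.122, -0.001]
ft_force: [-4.7, 1.2, 0.2]
grip_width: 0.114
grip_force: 40.0
```

Emit:
{"name": "jog_arm", "arguments": {
  "commands": [
    [0, 0, 0, -0.001, 0, 0, 0],
    [0, 0, 0, -0.002, 0, 0, 0],
    [0, 0, 0, -0.004, 0, 0, 0],
    [0, 0, 0, -0.004, 0, 0, 0],
    [0, 0, 0, -0.004, 0, 0, 0]
  ]
}}

```text
time: 11.6
position: [0.5603, -0.0254, 0.0777]
tool_rot: [-0.348, -3.122, -0.001]
ft_force: [-4.8, 2.2, 1.0]
grip_width: 0.111
grip_force: 40.0
```

Emit:
{"name": "jog_arm", "arguments": {
  "commands": [
    [0.3, 0, 0, 0, 0, 0, 0],
    [0.3, 0, 0, 0, 0, 0, 0],
    [0.3, 0, 0, 0, 0, 0, 0],
    [0.3, 0, 0, 0, 0, 0, 0],
    [0.3, 0, 0, 0, 0, 0, 0]
  ]
}}

```text
time: 12.02
position: [0.5612, -0.0257, 0.0779]
tool_rot: [0.348, 3.121, 0.0]
ft_force: [0.4, -0.2, 0.4]
grip_width: 0.289
grip_force: 0.0
```

Emit:
{"name": "jog_arm", "arguments": {
  "commands": [
    [0.3, -0.005, 0.001, 0.01, 0, 0, 0],
    [0.3, -0.005, 0.001, 0.04, 0, 0, 0],
    [0.3, -0.005, 0.001, 0.07, 0, 0, 0],
    [0.3, -0.005, 0.001, 0.1, 0, 0, 0],
    [0.3, -0.005, 0.001, 0.14, 0, 0, 0]
  ]
}}

```text
time: 12.43
position: [0.5573, -0.0251, 0.1479]
tool_rot: [-0.348, -3.121, 0.0]
ft_force: [-0.5, 0.4, -0.7]
grip_width: 0.298
grip_force: 0.0
```

```bash
python3 - <<'E'
from h import *
d=grab('scene','scene4')
s=ctrl.get_state();print(s['time'],s['position'],s['ft_force'],s['grip_width'])
cv2.imwrite('pics/g4.png',cv2.resize(d['frame'][185:260,170:260],None,fx=8,fy=8,interpolation=cv2.INTER_CUBIC)[:,:,::-1])
E
```

```text
12.4833 [ 0.56011507 -0.02531904  0.15247233] [ 1.03840574 -0.41316456  2.40899547] 0.2971358079438628
```

View pics/g4.png

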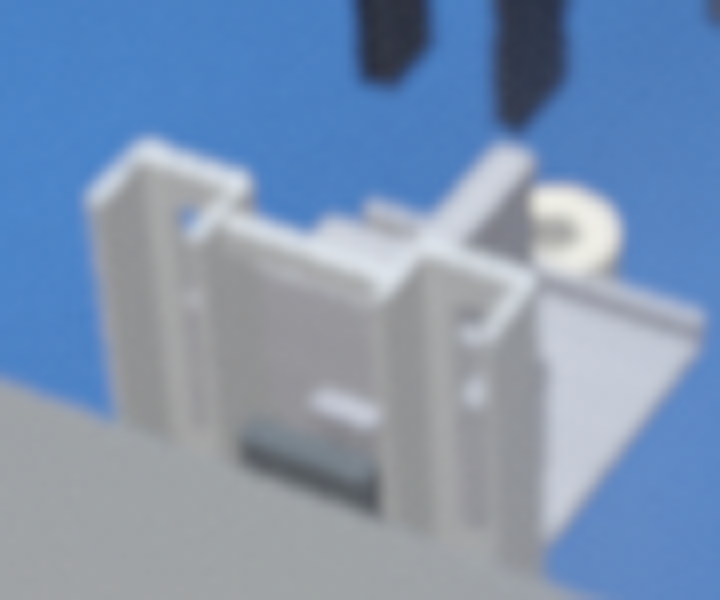

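The image shows the bracket hanging level by its claws on the latch, with a claw top visible at (475,390). I'll close the fingers and move over the flange.

Emit:
{"name": "jog_arm", "arguments": {
  "commands": [
    [0, 0.01, -0.002, 0, 0, 0, 0],
    [0, 0.03, -0.007, 0, 0, 0, 0],
    [0, 0.05, -0.012, 0, 0, 0, 0],
    [0, 0.07, -0.016, 0, 0, 0, 0],
    [0, 0.077, -0.018, 0, 0, 0, 0]
  ],
  "grip_force": 10
}}

```text
time: 12.9
position: [0.5977, -0.0347, 0.1463]
tool_rot: [-0.349, -3.122, 0.002]
ft_force: [-0.7, -0.7, 0.6]
grip_width: 0.038
grip_force: 0.0
```

Emit:
{"name": "jog_arm", "arguments": {
  "commands": [
    [0, 0, 0, 0, 0, 0, 0],
    [0, 0, 0, 0, 0, 0, 0],
    [0, 0, 0, -0.01, 0, 0, 0],
    [0, 0, 0, -0.02, 0, 0, 0],
    [0, 0, 0, -0.03, 0, 0, 0]
  ]
}}

```text
time: 13.32
position: [0.596, -0.0339, 0.1319]
tool_rot: [-0.348, -3.122, -0.001]
ft_force: [0.5, 0.0, 0.2]
grip_width: 0.004
grip_force: 0.0
```

Emit:
{"name": "jog_arm", "arguments": {
  "commands": [
    [0, 0, 0, -0.003, 0, 0, 0],
    [0, 0, 0, -0.006, 0, 0, 0],
    [0, 0, 0, -0.009, 0, 0, 0],
    [0, 0, 0, -0.012, 0, 0, 0],
    [0, 0, 0, -0.012, 0, 0, 0]
  ]
}}

```text
time: 13.73
position: [0.5963, -0.034, 0.1264]
tool_rot: [-0.348, -3.122, -0.0]
ft_force: [-0.2, 0.3, 0.5]
grip_width: 0.007
grip_force: 0.0
```

Emit:
{"name": "jog_arm", "arguments": {
  "commands": [
    [0, 0, 0, -0.002, 0, 0, 0],
    [0, 0, 0, -0.004, 0, 0, 0],
    [0, 0, 0, -0.006, 0, 0, 0],
    [0, 0, 0, -0.008, 0, 0, 0],
    [0, 0, 0, -0.01, 0, 0, 0]
  ]
}}

```text
time: 14.15
position: [0.5969, -0.0341, 0.1223]
tool_rot: [0.348, 3.121, 0.001]
ft_force: [-1.1, 0.2, 5.9]
grip_width: 0.007
grip_force: 2.8
```

Emit:
{"name": "jog_arm", "arguments": {
  "commands": [
    [0, 0, 0, -0.002, 0, 0, 0],
    [0, 0, 0, -0.004, 0, 0, 0],
    [0, 0, 0, -0.006, 0, 0, 0],
    [0, 0, 0, -0.008, 0, 0, 0],
    [0, 0, 0, -0.008, 0, 0, 0]
  ]
}}

```text
time: 14.57
position: [0.5973, -0.0341, 0.1186]
tool_rot: [0.348, 3.12, 0.001]
ft_force: [0.3, 0.2, 4.6]
grip_width: 0.006
grip_force: 2.5
```

Emit:
{"name": "jog_arm", "arguments": {
  "commands": [
    [0, 0, 0, -0.002, 0, 0, 0],
    [0, 0, 0, -0.004, 0, 0, 0],
    [0, 0, 0, -0.006, 0, 0, 0],
    [0, 0, 0, -0.008, 0, 0, 0],
    [0, 0, 0, -0.008, 0, 0, 0]
  ]
}}

```text
time: 14.98
position: [0.5976, -0.0342, 0.1148]
tool_rot: [0.348, 3.119, 0.001]
ft_force: [0.1, 0.2, 6.3]
grip_width: 0.006
grip_force: 2.7
```

Emit:
{"name": "jog_arm", "arguments": {
  "commands": [
    [0, 0, 0, -0.002, 0, 0, 0],
    [0, 0, 0, -0.004, 0, 0, 0],
    [0, 0, 0, -0.006, 0, 0, 0],
    [0, 0, 0, -0.006, 0, 0, 0],
    [0, 0, 0, -0.006, 0, 0, 0]
  ]
}}

```text
time: 15.4
position: [0.5979, -0.0342, 0.1119]
tool_rot: [0.348, 3.119, 0.001]
ft_force: [0.0, -0.4, 6.4]
grip_width: 0.006
grip_force: 2.9
```

Small steps now, watching for the snap and the hard stop.

Emit:
{"name": "jog_arm", "arguments": {
  "commands": [
    [0, 0, 0, -0.001, 0, 0, 0],
    [0, 0, 0, -0.002, 0, 0, 0],
    [0, 0, 0, -0.003, 0, 0, 0],
    [0, 0, 0, -0.004, 0, 0, 0],
    [0, 0, 0, -0.004, 0, 0, 0]
  ]
}}

```text
time: 15.82
position: [0.5979, -0.0342, 0.1101]
tool_rot: [0.348, 3.119, 0.001]
ft_force: [1.1, -0.1, 6.6]
grip_width: 0.006
grip_force: 3.3
```

Emit:
{"name": "jog_arm", "arguments": {
  "commands": [
    [0, 0, 0, -0.001, 0, 0, 0],
    [0, 0, 0, -0.002, 0, 0, 0],
    [0, 0, 0, -0.003, 0, 0, 0],
    [0, 0, 0, -0.004, 0, 0, 0],
    [0, 0, 0, -0.004, 0, 0, 0]
  ]
}}

```text
time: 16.23
position: [0.5966, -0.0341, 0.1066]
tool_rot: [0.348, 3.122, 0.0]
ft_force: [-0.2, -0.1, -0.1]
grip_width: 0.003
grip_force: 0.0
```

Emit:
{"name": "jog_arm", "arguments": {
  "commands": [
    [0, 0, 0, -0.001, 0, 0, 0],
    [0, 0, 0, -0.002, 0, 0, 0],
    [0, 0, 0, -0.003, 0, 0, 0],
    [0, 0, 0, -0.003, 0, 0, 0],
    [0, 0, 0, -0.003, 0, 0, 0]
  ]
}}

```text
time: 16.65
position: [0.5966, -0.0341, 0.1062]
tool_rot: [0.348, 3.122, 0.001]
ft_force: [-2.5, 0.8, 8.5]
grip_width: 0.004
grip_force: 4.6
```

Emit:
{"name": "jog_arm", "arguments": {
  "commands": [
    [0, 0, 0, -0.001, 0, 0, 0],
    [0, 0, 0, -0.002, 0, 0, 0],
    [0, 0, 0, -0.003, 0, 0, 0],
    [0, 0, 0, -0.003, 0, 0, 0],
    [0, 0, 0, -0.003, 0, 0, 0]
  ]
}}

```text
time: 17.07
position: [0.5967, -0.034, 0.106]
tool_rot: [0.348, 3.122, 0.002]
ft_force: [-6.8, 0.9, 16.3]
grip_width: 0.009
grip_force: 8.3
```

There's a hard stop at 0.106 (necks at about 0.092, matching the visual estimate), after the snap. Lift off and check.

Emit:
{"name": "jog_arm", "arguments": {
  "commands": [
    [0, 0, 0, 0.006, 0, 0, 0],
    [0, 0, 0, 0.02, 0, 0, 0],
    [0, 0, 0, 0.06, 0, 0, 0],
    [0, 0, 0, 0.11, 0, 0, 0],
    [0, 0, 0, 0.16, 0, 0, 0]
  ]
}}

```text
time: 17.48
position: [0.5956, -0.034, 0.1836]
tool_rot: [-0.348, -3.12, 0.001]
ft_force: [-0.2, -0.2, 1.0]
grip_width: 0.004
grip_force: 0.0
```

Emit:
{"name": "jog_arm", "arguments": {
  "commands": [
    [0, -0.07, 0.02, 0.03, 0, 0, 0],
    [0, -0.14, 0.06, 0.06, 0, 0, 0],
    [0, -0.17, 0.12, 0.08, 0, 0, 0],
    [0, -0.18, 0.19, 0.08, 0, 0, 0],
    [0, -0.18, 0.26, 0.08, 0, 0, 0]
  ]
}}

```text
time: 17.9
position: [0.5053, 0.0969, 0.2248]
tool_rot: [0.35, 3.121, 0.004]
ft_force: [0.9, 0.7, -0.1]
grip_width: 0.005
grip_force: 0.0
```

Emit:
{"name": "jog_arm", "arguments": {
  "commands": [
    [0, 0, 0.07, 0, 0, 0, 0],
    [0, 0, 0.14, 0, 0, 0, 0],
    [0, 0, 0.21, 0, 0, 0, 0],
    [0, 0, 0.28, 0, 0, 0, 0],
    [0, 0, 0.28, 0, 0, 0, 0]
  ]
}}

```text
time: 18.32
position: [0.5039, 0.2451, 0.2226]
tool_rot: [-0.331, -3.122, -0.004]
ft_force: [-1.4, 1.2, -0.9]
grip_width: 0.006
grip_force: 0.0
```

```bash
python3 - <<'E'
from h import *
d=grab('scene','scene5');e=grab('top','top5')
s=ctrl.get_state();print(s['time'],s['position'],s['ft_force'])
a=cv2.resize(d['frame'][195:260,175:240],(400,400),interpolation=cv2.INTER_CUBIC)
b=cv2.resize(e['frame'][90:165,245:320],(400,400),interpolation=cv2.INTER_CUBIC)
cv2.imwrite('pics/g5.png',np.hstack([a,b])[:,:,::-1])
E
```

```text
18.4167 [0.50561122 0.23752708 0.22274701] [ 0.5687671  -1.41729541  0.51585577]
```

View pics/g5.png

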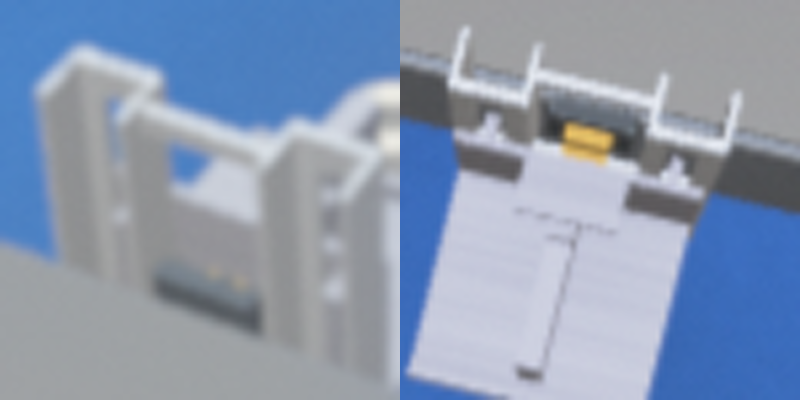

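The crops show the bracket hanging square on the uprights, with its claws in both slots, at (490,125) and (678,170) in the right half. The brass latch is sprung out over the plate at (588,142), and the arm is clear. I'll hand the job in.

```bash
python3 -c "
from bench import ctrl
print(ctrl.close_job())"
```

```text
the job is handed in; nothing more can be done
None
```

The bracket hangs fully home on the larger cabinet, the latch snapped out over it, the arm is clear, and the job is handed in; no verdict came back.

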